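# Check a camera-stand column with the engineer's square

## Robot

A 6-joint arm with a two-finger parallel gripper is mounted at the origin on the work surface. World frame = base frame: x ahead of the robot, y to its left, z up, the work surface at z = 0. Lengths are in mm, angles in rad, forces in N, time in s.
With the tool pointing down it reaches from about 275 to 750 mm from the base axis. Payload 10.2 kg.
Tool frame: the origin (TCP) lies on the centre line of the jaws, within the pads' length; the fingertips stand 19 mm ahead of it and the grasp point (between the pads) is the TCP; z points along the fingers, y is the line along which they close (so a half turn about z gives the same grasp; the last joint's range is limited). The gripper opens to 85 mm and grips with 20 to 120 N. Pads are 22 mm wide; open, the fingers measure 114 mm over their backs; the gripper's body (76 mm by 85 mm) begins 54 mm behind the grasp point. The pads swing forward as they close: fully open they stand 13 mm farther back than shut.
Start: joints at [-1.479, 0.313, 1.498, -0, 1.331, -0.223], TCP at [162.541, -499.211, 250.294] pointing down, gripper open.
Joint ranges: [-2.94, 2.94], [-0.97, 2.17], [0.19, 2.56], [-1.23, 4.37], [0.02, 3.11], [-2.88, 2.88]. Speed limits (rad/s): [2.39, 2.39, 3.01, 3.14, 3.14, 3.14].

## Interface

Orientations are given as a unit quaternion [w, x, y, z].
In Python, from rig import sense, capture, finish_job, regions_of, mark_of gives the robot as it stands.
- The arm moves only by the tool jog_arm, never from a script. Its argument "series" is text: rows parted by semicolons, each of 7 numbers parted by spaces: the shift along the tool's x, y, z in units of 0.4 m (1.0 is 0.4 m), then the turn, a rotation vector about the tool's x, y, z in units of pi/2 rad (1.0 is pi/2 rad), then the opening, from -1 (shut) to 1 (fully open). A call has 1 to 20 rows; each row is the pose to reach, as a shift and turn from the pose commanded when the call began, along the tool's axes at that moment; what a row does not reach only later rows make up. A row lasts 1/8 s, in which the tool goes at most 62.5 mm and 10.7 degrees, less where a joint would pass 70% of its speed; a pose out of reach is approached as far as the arm can. A call with a number of a shift or a turn outside -1 to 1 is refused whole. A call with a gripper value outside its range is refused whole. The fingers move at their own pace and stop on an object; "grip_force" is the grip in N (left out, the last holds). Time passes only in rows, so rows that repeat a pose let the fingers close. It gives the time, the measured TCP pose, the force, the opening and the grip force at its end, in the units of the state.
- sense(): the state, without advancing time (a new reading comes with each control period).
- capture(name): name is "side" or "top" or "wrist"; returns a dict with "img" (400x640x3 uint8, red, green, blue), "intrinsics" (3x3 intrinsics, pixels), "R" (3x3) and "t" (3): a world point X has camera coordinates R X + t. Camera axes: x right, y down, z forward; pixel columns grow to the right and rows downward; lengths in mm; the calibration is good to about 2 mm. A picture is of the moment at which its call begins. There is no depth.
- finish_job(): hands the job in; it is judged then, once.
Trained networks look in a picture, given as the dict that the camera call returned (one of the last four; its "shot" number tells which), for a name from the list of things; names that differ only in an ending like _2 or _b are one class to them, and where a whole thing is asked for, a point or a joint stands for the part that bears it (a point fixed in the world has none). Each returns a list of dicts, best first, with "confidence" (0 to 1); they miss things now and then, are a little off and sometimes report something else, mostly with a low value. They report only what shows in the picture. A call takes as long as a camera call. They do not tell look-alikes from the thing itself.
- regions_of(label, picture): "region" (400x640 bool, what is visible of it) and "point" ([row, column] in pixels, amid what is visible of it).
- mark_of(label, picture): "point" ([row, column] in pixels: a listed point, or the origin of a listed thing).
The state is a dict: "time_s": time; "joints": joint angles; "dq": joint speeds; "tau": joint torques, N m; "eef_pos": TCP position; "ee_rot": TCP orientation; "force": force on the tool from outside, world axes, zero at the start; "wrist_torque": the same for the moment, N m; "grip_width": opening from 0.0 (shut) to 1.0 (fully open); "grip_force": force on a finger pad.
Only numpy, scipy, OpenCV 4.12 (cv2) and the standard library are available. Lean on these libraries where they do the work, as an engineer would, in place of code of your own. Each camera call takes 0.05 s, during which the arm holds its last target. There are 200 camera calls.

## Task

Check that the camera stand's column is square to its base plate: first bring the backlight up by sliding the dimmer on the light controller to the long mark, and leave it there. Then take the engineer's square that stands on the bench and press it into the corner between base plate and column, on the column's plain face, until the stock sits flat on the plate and the blade's outer edge lies flush against the column face. Finish while holding it pressed there - do not let go - and do not shift the other loose things on the bench.

Things in the scene. Friction and masses are not known exactly. Their poses are not given: they have to be found in the camera images.
- dimmer (a joint): Position (m) of the dimmer's fader cap along its track on the light controller: 0 at the end away from the controller's display, 0.080 at the display end; 0.060 is at the long mark. It grows along the controller's +y axis. The cap stays where it is left (friction about 1.5 N).
- dimmer_top (a point): Centre of the top of the black fader cap. The cap is a block 14 mm across the track (controller x), 24 mm along it (controller y), 18 mm tall; its top is 23 mm above the controller's face, its lower edge 5 mm above it. A white line across its top is its pointer. Axes as the controller's.
- dimmer_mark (a point): Point on the face of the controller (36 mm above the bench), on the track's centre line at the long mark: the one mark in the row of ticks that is longer than the others, reaching out on both sides of the track. The pointer belongs over it.
- controller: Light controller: low grey metal box 95 x 165 x 36 mm with an aluminium face, fixed on the bench at the robot's right; fader track along its y axis, small display at its +y end. Origin at the centre of its underside, z up.
- square: Steel engineer's square, 0.28 to 0.44 kg, loose, standing upright on its stock. Stock 18 wide (x), 100 long, 20 mm high; blade 5 thick (x), 18 mm wide, rising from one end to 110 mm. Origin at the heel: underside, mid-width, on the outer edge. z up along the blade; y outwards from the outer edge (stock y = 0 to -100 mm, blade 0 to -18 mm; stock end and blade edge are flush at y = 0).
- square_grip (a point): A good place to pinch the stock across its 18 mm width: 70 mm back from the outer edge, 12 mm above the underside; free of the blade. Axes as the square's.
- square_tip (a point): Top end of the blade's outer edge, 110 mm above the underside.
- square_toe (a point): Underside of the stock's far end, 100 mm back from the outer edge.
- base_plate: Dark steel base plate 150 (x) x 220 (y) x 12 mm, fixed flat on the bench at the robot's left. Origin at the centre of its underside, z up; its top is 12 mm above the bench. It is rigid, and friction on it takes up part of a sideways push: press down lightly (some 5 N), then firmly (some 20 N) towards the column.
- column: Plain aluminium column, 45 x 45 mm, 150 mm tall, upright and rigid on the base plate, axes as the plate's. Origin at the centre of its foot, on the plate's top. Its plain face, at y = -22.5 mm, looks along -y over the free part of the plate (130 mm long); its back face carries a toothed rack, the side faces a black strip each.
- corner (a point): Middle of the corner line where the column's plain face meets the plate's top. Axes as the plate's: seated, the square's heel is here and its axes agree with these.
- backlight: Black upright LED panel 160 mm wide (y) and 94 mm tall with a white diffuser, fixed beside the base plate on the robot's side, 120 to 130 mm from the middle of the plate. Origin under its centre.
- carriage: Bystander: loose aluminium focus carriage block with a black knob on either side, 60 x 114 x 45 mm.
- bracket: Bystander: loose plain aluminium angle bracket, 50 x 60 x 60 mm, no stock.
- lens: Bystander: loose black lens, 48 mm across and 52 mm tall, standing.
- hex_key: Bystander: loose hex key lying flat, 100 x 28 mm, 6 mm thick.
- screw_tin: Bystander: loose small aluminium bowl, 70 mm across, 22 mm tall.
- mouse: Bystander: loose black computer mouse, 100 x 60 x 34 mm.
Things that resemble listed ones, but are neither listed nor needed, are in the scene too. There is more than one size of the square; the job needs the larger.

How it is judged:
By the outcome, as a careful person would: the job done as asked, in the order asked, and still so for the second after the job is handed in, while the arm keeps its last pose, push and grip.
It also fails if it takes over 67 s, if anything falls off the work surface, if the arm or the gripper's body presses on something with over 40 N, if the wrist force passes 120 N, or if a joint passes its speed limit or range.

## Working session

There is one attempt and no reset: what is moved stays moved. The work goes in short steps, Python scripts to look and compute and a tool call to move; the robot and the scene stay as the last step left them, time stands still between calls to the robot, and variables do not carry over. Pictures are saved under pics/ and viewed, at most 12 in all, crops included, and the job is handed in when it is done.

Besides the shell and the picture viewer there is one more tool, called as a command line: name --argument value ..., lists and objects as JSON in quotes. jog_arm: Moves the arm, as the interface text tells. Shifts and turns lie within -1 to 1; 1 stands for 0.4 m of shift or pi/2 rad of turn. Its arguments: {"type":"object","properties":{"series":{"type":"string"},"grip_force":{"type":"number"}},"required":["series"]}

```bash
mkdir -p pics; ls
cat > h.py <<'E'
import numpy as np, cv2
from rig import sense, capture, finish_job, regions_of, mark_of
def proj(c,X):
    p=c["intrinsics"]@(np.array(c["R"])@np.array(X,float)+np.array(c["t"])); return p[:2]/p[2]  # col,row
def ray(c,rc,z):
    d=np.linalg.inv(c["intrinsics"])@[rc[1],rc[0],1]; R=np.array(c["R"]);o=-R.T@np.array(c["t"]); d=R.T@d
    return o+d*(z-o[2])/d[2]
def tri(obs):
    A=[];b=[]
    for c,rc in obs:
        R=np.array(c["R"]);o=-R.T@np.array(c["t"]);d=R.T@(np.linalg.inv(c["intrinsics"])@[rc[1],rc[0],1]);d/=np.linalg.norm(d)
        P=np.eye(3)-np.outer(d,d);A.append(P);b.append(P@o)
    X=np.linalg.lstsq(np.vstack(A),np.hstack(b),rcond=None)[0]
    return X
E
python3 - <<'E'
from h import *
s=sense();print(s["eef_pos"],s["ee_rot"],s["grip_width"])
Z=dict(dimmer_top=59,dimmer_mark=36,controller=0,square=0,square_grip=12,square_tip=110,square_toe=0,base_plate=0,column=12,corner=12,backlight=0,carriage=0,bracket=0,lens=0,hex_key=0,screw_tin=0,mouse=0)
for n in ("side","top"):
    c=capture(n);cv2.imwrite(f"pics/{n}0.png",c["img"][:,:,::-1])
    print(n,(-np.array(c["R"]).T@c["t"]).round())
    for l,z in Z.items():
        for m in mark_of(l,c)[:3]:
            print(l,np.round(m["confidence"],2),np.round(m["point"]),ray(c,m["point"],z).round(1))
E
```

```text
pics
[ 162.5291792  -498.97532444  249.72932851] [-6.32939661e-04  9.87638219e-01  1.56749309e-01  3.76236685e-05] 1.001333862834532
side [ 89. 887. 742.]
dimmer_top 0.53 [175. 408.] [ 452.2 -274.5   59. ]
dimmer_top 0.39 [163. 417.] [ 455.7 -360.    59. ]
controller 0.61 [170. 407.] [ 497.6 -406.4    0. ]
controller 0.54 [197. 354.] [ 570.2 -163.4    0. ]
square 0.87 [215. 333.] [579.3 -48.1   0. ]
square 0.51 [238. 360.] [466.7   8.    0. ]
square_grip 0.98 [200. 354.] [ 557.1 -129.6   12. ]
square_grip 0.57 [204. 416.] [ 395.8 -206.2   12. ]
square_grip 0.49 [226. 369.] [462.9 -38.5  12. ]
square_tip 0.86 [180. 340.] [569.5 -61.3 110. ]
square_tip 0.61 [215. 358.] [456.7  58.4 110. ]
square_tip 0.19 [350. 251.] [432.2 505.1 110. ]
square_toe 0.67 [199. 360.] [ 552.2 -163.3    0. ]
square_toe 0.66 [226. 375.] [456.5 -62.1   0. ]
base_plate 0.78 [278. 309.] [501.7 204.4   0. ]
column 0.92 [278. 292.] [527.3 238.7  12. ]
corner 0.65 [276. 300.] [515.3 222.6  12. ]
corner 0.5 [187. 315.] [ 688.5 -132.1   12. ]
backlight 0.77 [305. 349.] [382.3 233.4   0. ]
backlight 0.2 [276. 308.] [5
[... 756 characters left out ...]
quare_tip 0.76 [193. 353.] [570.2 -70.4 110. ]
square_toe 0.91 [209. 386.] [ 550.9 -162.5    0. ]
square_toe 0.44 [245. 345.] [456.4 -59.1   0. ]
base_plate 0.5 [174. 177.] [633.1 385.6   0. ]
base_plate 0.16 [224. 155.] [498.3 433.8   0. ]
column 0.61 [216. 230.] [522.2 238.2  12. ]
backlight 0.56 [272. 235.] [381.9 220.1   0. ]
carriage 0.65 [140. 322.] [731.4   4.7   0. ]
bracket 0.93 [151. 382.] [ 704.3 -151.1    0. ]
lens 0.83 [222. 156.] [505.2 431.5   0. ]
hex_key 0.54 [269. 408.] [ 399.1 -217.     0. ]
screw_tin 0.79 [155. 432.] [ 696.5 -283.7    0. ]
mouse 0.93 [174. 178.] [634.3 380.9   0. ]
mouse 0.62 [157. 431.] [ 692.2 -280.8    0. ]
mouse 0.27 [270. 409.] [ 397.9 -219.5    0. ]
```

View pics/top0.png

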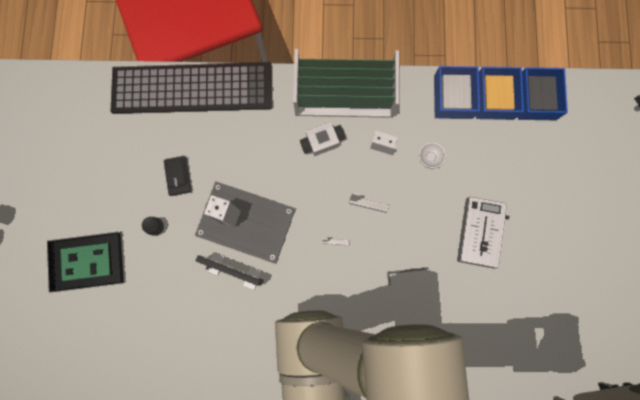

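View pics/side0.png

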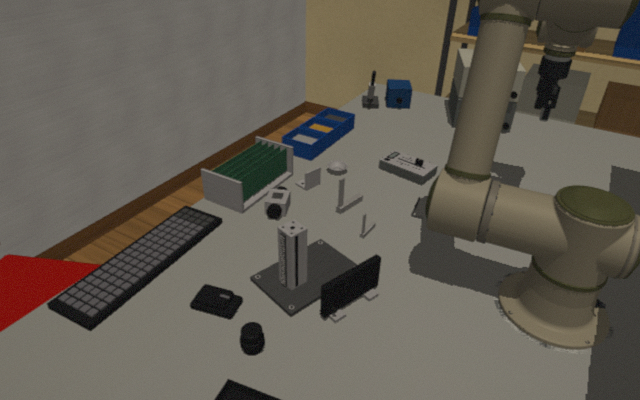

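The top view shows the controller at (483,232) with its cap at (485,246). The larger square is at (352–388, 197–211) and the small one at (336,241). The plate is at (245,222), with the column towards its left end. The side view agrees. I'll go above the controller first.

```bash
cat >> h.py <<'E'
import json,os
from scipy.spatial.transform import Rotation as Ro
F="cmd.json"
def Rpsi(p): c,s=np.cos(p),np.sin(p); return np.array([[c,s,0],[s,-c,0],[0,0,-1.]])
def cmd():
    if os.path.exists(F): d=json.load(open(F)); return np.array(d["p"]),np.array(d["R"])
    return np.array([162.541,-499.211,250.294]),Ro.from_quat([0.98763822,0.15674931,0,0]).as_matrix()
def plan(targets,dec=3):
    """targets: [(pos,psi)]; prints shift/turn rows; stores last as commanded pose"""
    p0,R0=cmd()
    for pos,psi in targets:
        sh=np.round(R0.T@(np.array(pos)-p0)/400,dec); ro=np.round(Ro.from_matrix(R0.T@Rpsi(psi)).as_rotvec()/(np.pi/2),dec)
        print(*[f"{v:g}" for v in sh],*[f"{v:g}" for v in ro])
    json.dump(dict(p=(p0+R0@sh*400).tolist(),R=(R0@Ro.from_rotvec(ro*np.pi/2).as_matrix()).tolist()),open(F,"w"))
E
python3 -c "
from h import *
plan([((450,-395,230),-0.105)])"
```

```text
0.764 -0.025 0.051 0 0 0.267
```

jog_arm --series "0.764 -0.025 0.051 0 0 0.267 0;0.764 -0.025 0.051 0 0 0.267 0;0.764 -0.025 0.051 0 0 0.267 0;0.764 -0.025 0.051 0 0 0.267 0;0.764 -0.025 0.051 0 0 0.267 0;0.764 -0.025 0.051 0 0 0.267 0;0.764 -0.025 0.051 0 0 0.267 0;0.764 -0.025 0.051 0 0 0.267 0"

```text
time_s: 2.8
eef_pos: [448.9, -395.9, 230.1]
ee_rot: [0.0, 0.999, -0.053, -0.0]
force: [0.3, -0.6, 0.1]
grip_width: 0.5
grip_force: 0.0
```

Run:
```python
from h import *
s=sense();print(s["time_s"],s["eef_pos"],s["ee_rot"],s["grip_width"],cmd())
c=capture("wrist");cv2.imwrite("pics/w1.png",c["img"][:,:,::-1])
R=np.array(c["R"]);print((-R.T@c["t"]).round(),R.round(2))
for l,z in dict(dimmer_top=59,dimmer_mark=36,controller=0).items():
    for m in mark_of(l,c)[:3]: print(l,np.round(m["confidence"],2),np.round(m["point"]),ray(c,m["point"],z).round(1))
```

```text
2.8 [ 448.94229748 -395.85783084  230.11739757] [ 1.36890999e-04  9.98589839e-01 -5.30877790e-02 -4.49039707e-05] 0.49994696230445057 (array([ 450.02736497, -395.08151352,  229.894     ]), array([[ 0.99453381, -0.10441507,  0.        ],
       [-0.10441507, -0.99453381,  0.        ],
       [ 0.        ,  0.        , -1.        ]]))
[ 522. -403.  354.] [[-0.11 -0.99  0.  ]
 [-0.95  0.1   0.29]
 [-0.29  0.03 -0.96]]
dimmer_top 0.94 [168. 317.] [ 460.  -391.2   59. ]
dimmer_mark 0.73 [106. 321.] [ 508.7 -399.5   36. ]
controller 0.62 [114. 322.] [ 499.8 -399.1    0. ]
```

View pics/w1.png

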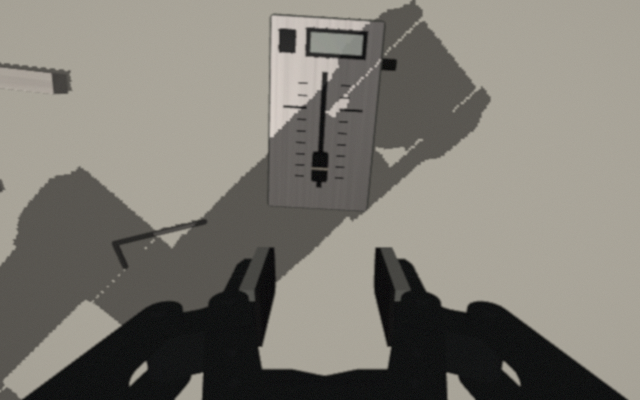

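The wrist view shows the controller with its display at the top, at (337,43). The cap is at (319,168) with its pointer at about row 168. The long mark runs from (283,106) to (362,110), crossing the track at about (323,108).

Run:
```python
from h import *
c=capture("wrist");im=c["img"]
P=[ray(c,rc,36) for rc in [(15,271),(20,384),(210,367),(206,268)]]
print(np.round(P,1)); a=(P[0]+P[1]-P[2]-P[3]); print("len",np.linalg.norm(a)/2,"ang",np.arctan2(a[1],a[0]),"w",np.linalg.norm(P[0]-P[1]),np.linalg.norm(P[2]-P[3]))
print(np.mean(P,0))
print("mark L,R",ray(c,(106,284),36),ray(c,(110,362),36),"track",ray(c,(73,325),36),ray(c,(186,318),36))
for _ in range(2):
  c=capture("wrist")
  print([ray(c,m["point"],z).round(1) for l,z in (("dimmer_top",59),("dimmer_mark",36)) for m in mark_of(l,c)[:1]])
cv2.imwrite("pics/w1c.png",cv2.resize(im[60:210,250:400,::-1],(600,600),interpolation=cv2.INTER_CUBIC))
```

```text
[[ 583.5 -367.    36. ]
 [ 570.3 -456.7   36. ]
 [ 411.1 -431.6   36. ]
 [ 424.8 -340.5   36. ]]
len 161.049807240611 ang -0.1607659096288986 w 90.61395383964384 92.14610984796184
[ 497.43312912 -398.95216006   36.        ]
mark L,R [ 512.44429077 -367.64763242   36.        ] [ 502.08259353 -433.81851827   36.        ] track [ 535.32373531 -405.35906908   36.        ] [ 438.94761892 -388.77893181   36.        ]
[array([ 458.8, -391.4,   59. ])]
[array([ 458.2, -391.7,   59. ]), array([ 507.9, -402.6,   36. ])]
```

View pics/w1c.png

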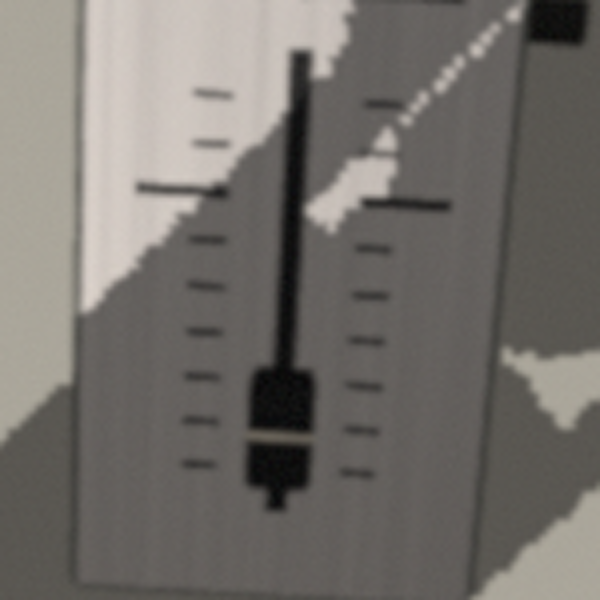

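Run:
```python
from h import *
s=sense();print(s["time_s"],s["eef_pos"],cmd()[0])
c=capture("wrist");a=ray(c,(169,320.2),59);b=ray(c,(109.2,324.2),36);print(a,b,np.arctan2(*(b-a)[[1,0]]),np.linalg.norm((b-a)[:2]))
a[2]=0
plan([(a+[0,0,110],-.16),(a+[0,0,61.5],-.16)])
```

```text
3.35 [ 449.99157179 -395.10911016  229.91430972] [ 450.02736497 -395.08151352  229.894     ]
[ 460.11218256 -392.67285223   59.        ] [ 506.84214676 -400.924071     36.        ] -0.1747708684310599 47.45284148941327
0.024 -0.009 0.3 0 0 0.035
0.024 -0.009 0.421 0 0 0.035
```

jog_arm --series "0.024 -0.009 0.3 0 0 0.035 0;0.024 -0.009 0.3 0 0 0.035 0;0.024 -0.009 0.3 0 0 0.035 0;0.024 -0.009 0.36 0 0 0.035 0;0.024 -0.009 0.421 0 0 0.035 0;0.024 -0.009 0.421 0 0 0.035 0;0.024 -0.009 0.421 0 0 0.035 -1;0.024 -0.009 0.421 0 0 0.035 -1;0.024 -0.009 0.421 0 0 0.035 -1;0.024 -0.009 0.421 0 0 0.035 -1;0.024 -0.009 0.421 0 0 0.035 -1;0.024 -0.009 0.421 0 0 0.035 -1" --grip_force 25

```text
time_s: 4.9
eef_pos: [460.7, -393.0, 63.8]
ee_rot: [0.001, 0.997, -0.08, 0.001]
force: [-0.4, 2.6, 6.5]
grip_width: 0.157
grip_force: 26.7
```

Run:
```python
from h import *
s=sense();print(s["time_s"],s["eef_pos"],cmd()[0],s["grip_width"],s["grip_force"],s["force"])
p,_=cmd();d=np.array([np.cos(-.163),np.sin(-.163),0])
plan([(p+d*24,-.16),(p+d*47.5,-.16)])
c=capture("wrist");cv2.imwrite("pics/w2.png",c["img"][:,:,::-1])
```

```text
4.9 [ 460.66952294 -392.98255577   63.7567574 ] [ 459.95078376 -392.50357646   61.494     ] 0.15684974502740917 26.67384445667267 [-0.44699968  2.61072099  6.49769103]
0.06 0 0 0 0 0
0.119 0 0 0 0 0
```

jog_arm --series "0.02 0 0 0 0 0 -1;0.04 0 0 0 0 0 -1;0.06 0 0 0 0 0 -1;0.08 0 0 0 0 0 -1;0.1 0 0 0 0 0 -1;0.119 0 0 0 0 0 -1;0.119 0 0 0 0 0 -1;0.119 0 0 0 0 0 -1"

```text
time_s: 5.95
eef_pos: [508.0, -400.8, 63.8]
ee_rot: [0.001, 0.997, -0.08, 0.002]
force: [0.6, 0.4, 4.6]
grip_width: 0.156
grip_force: 26.5
```

Run:
```python
from h import *
s=sense();print(s["time_s"],s["eef_pos"],cmd()[0],s["grip_width"],s["grip_force"],s["force"])
c=capture("wrist");cv2.imwrite("pics/w3.png",c["img"][:,:,::-1])
print(proj(c,(506.8,-400.9,36)),proj(c,(506.8,-400.9,59)), [ (m["confidence"],m["point"],ray(c,m["point"],59)) for m in mark_of("dimmer_top",c)])
```

```text
5.95 [ 507.96897242 -400.80948981   63.80490192] [ 506.94595612 -400.06755527   61.494     ] 0.1561884567560462 26.524550020694733 [0.64898482 0.42062297 4.63050589]
[325.02204353 258.18397222] [325.29247946 283.79669064] [(0.6, [282.8, 323.3], array([ 507.37109206, -400.18244221,   59.        ]))]
```

View pics/w3.png

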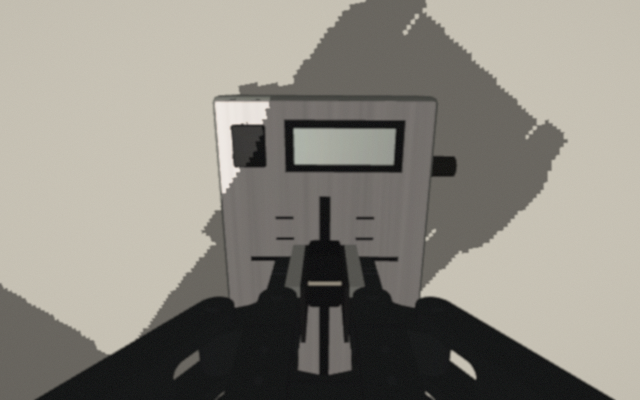

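The long mark's arms lie at row 258.5 and the pointer at row 283.5. A pointer directly over the mark would project to 283.8, so the cap is on the mark. I'll release and lift.

```bash
cat >> h.py <<'E'
def Rt(psi,th=0): return Rpsi(psi)@Ro.from_rotvec([0,th,0]).as_matrix()
def plan(targets,dec=3):
    """targets: [(pos,psi,tilt)]"""
    p0,R0=cmd()
    for t in targets:
        sh=np.round(R0.T@(np.array(t[0])-p0)/400,dec); ro=np.round(Ro.from_matrix(R0.T@Rt(*t[1:])).as_rotvec()/(np.pi/2),dec)
        print(*[f"{v:g}" for v in sh],*[f"{v:g}" for v in ro])
    json.dump(dict(p=(p0+R0@sh*400).tolist(),R=(R0@Ro.from_rotvec(ro*np.pi/2).as_matrix()).tolist()),open(F,"w"))
E
python3 - <<'E'
from h import *
p,_=cmd()
plan([(p+[0,0,168.4],-.16)])
plan([((545,-175,250),1.39)])
E
```

```text
0 0 -0.421 0 0 0
0.005 -0.571 -0.05 0 0 -0.986
```

jog_arm --series "0 0 0 0 0 0 0;0 0 0 0 0 0 0;0 0 0 0 0 0 0;0 0 -0.1 0 0 0 0;0 0 -0.3 0 0 0 0;0 0 -0.421 0 0 0 0;0 0 -0.421 0 0 0 0;0 0 -0.421 0 0 0 0;0 0 -0.421 0 0 0 0"

```text
time_s: 7.18
eef_pos: [506.6, -399.7, 227.9]
ee_rot: [-0.001, 0.997, -0.08, -0.001]
force: [0.1, -0.1, 0.9]
grip_width: 0.501
grip_force: 0.0
```

Run:
```python
from h import *
s=sense();print(s["time_s"],s["eef_pos"],s["force"])
c=capture("wrist");cv2.imwrite("pics/w4.png",c["img"][:,:,::-1])
print([(m["confidence"],m["point"],ray(c,m["point"],59)) for m in mark_of("dimmer_top",c)],proj(c,(506.8,-400.9,36)),proj(c,(506.8,-400.9,59)))
x,y=map(int,proj(c,(506.8,-400.9,45)))
cv2.imwrite("pics/w4c.png",cv2.resize(c["img"][y-60:y+60,x-60:x+60,::-1],(480,480),interpolation=cv2.INTER_CUBIC)); print(x,y)
```

```text
7.175 [ 506.55827969 -399.71386879  227.93694463] [ 0.14095437 -0.128138    0.87832965]
[(0.91, [181.4, 323.9], array([ 505.90098196, -398.8521744 ,   59.        ]))] [326.06234338 173.73383282] [326.14610997 179.995551  ]
326 176
```

View pics/w4c.png

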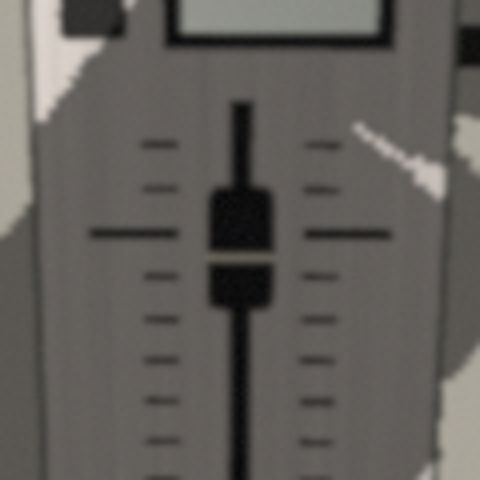

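jog_arm --series "0.005 -0.571 -0.05 0 0 -0.986 0;0.005 -0.571 -0.05 0 0 -0.986 0;0.005 -0.571 -0.05 0 0 -0.986 0;0.005 -0.571 -0.05 0 0 -0.986 0;0.005 -0.571 -0.05 0 0 -0.986 0;0.005 -0.571 -0.05 0 0 -0.986 0;0.005 -0.571 -0.05 0 0 -0.986 0;0.005 -0.571 -0.05 0 0 -0.986 0;0.005 -0.571 -0.05 0 0 -0.986 0;0.005 -0.571 -0.05 0 0 -0.986 0;0.005 -0.571 -0.05 0 0 -0.986 0;0.005 -0.571 -0.05 0 0 -0.986 0"

```text
time_s: 8.78
eef_pos: [545.2, -174.9, 249.7]
ee_rot: [-0.0, 0.768, 0.64, -0.0]
force: [0.8, 0.8, 0.4]
grip_width: 0.502
grip_force: 0.0
```

Run:
```python
from h import *
s=sense();print(s["time_s"],s["eef_pos"],cmd()[0],s["joints"])
c=capture("wrist");cv2.imwrite("pics/w5.png",c["img"][:,:,::-1])
c2=capture("side")
for l,z in dict(square=0,square_grip=12,square_tip=110,square_toe=0).items():
    for m in mark_of(l,c)[:2]: print(l,np.round(m["confidence"],2),np.round(m["point"]),ray(c,m["point"],z).round(1))
```

```text
8.775 [ 545.18243916 -174.87915032  249.74826504] [ 545.21492892 -174.88752569  249.894     ] [-5.14953584e-01  4.18934493e-01  1.34925250e+00 -3.11870879e-06
  1.37367662e+00 -3.32819131e-01]
square 0.74 [ 46. 336.] [576.8 -65.7   0. ]
square_grip 0.84 [121. 330.] [ 558.2 -133.3   12. ]
square_grip 0.7 [ 48. 217.] [466.6 -48.6  12. ]
square_tip 0.96 [ 30. 340.] [575.7 -66.9 110. ]
square_toe 0.96 [ 69. 221.] [462.8 -65.7   0. ]
square_toe 0.85 [153. 330.] [ 552.3 -166.6    0. ]
```

View pics/w5.png

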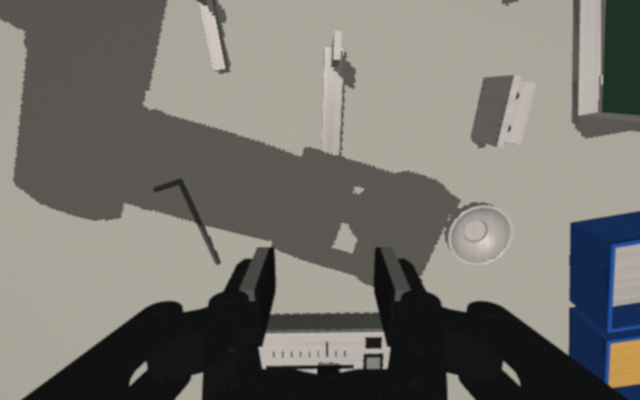

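Dimmer confirmed: the pointer is within about 0.3 mm of the long mark. In the wrist view the larger square's stock runs from (331,153) up to about (333,47), with the blade top at (338,33). The nearest loose things are the hex key and the tin, both well clear. I'll refine the square's pose.

Run:
```python
from h import *
c=capture("wrist");t=capture("top")
rs=regions_of("square",c)
r=min(rs,key=lambda m:abs(m["point"][1]-335)); M=r["region"]
for row in range(25,165,8):
    k=np.where(M[row,280:400])[0]
    if len(k): print(row,k.min()+280,k.max()+280,ray(c,(row,k.min()+280-.5),20).round(1)[:2],ray(c,(row,k.max()+280.5),20).round(1)[:2])
for n in ("square_toe","square_tip","square","square_grip"):
    print(n,[(m["confidence"],np.round(tri([(c,m2["point"]),(t,m["point"])]),1)) for m in mark_of(n,t)[:1] for m2 in mark_of(n,c)[:2]])
```

```text
33 335 341 [576.3 -56.4] [582.5 -57.6]
41 333 341 [573.4 -62.7] [581.4 -64.1]
49 325 344 [565. -68.] [583.  -71.3]
57 325 343 [563.8 -74.7] [580.9 -77.8]
65 324 343 [561.6 -81.3] [579.8 -84.6]
73 324 342 [560.4 -88.2] [577.7 -91.4]
81 324 342 [559.1 -95.1] [576.6 -98.3]
89 324 341 [ 557.8 -102.2] [ 574.4 -105.2]
97 324 341 [ 556.5 -109.3] [ 573.2 -112.4]
105 324 341 [ 555.2 -116.5] [ 572.  -119.6]
113 323 340 [ 552.9 -123.6] [ 569.8 -126.8]
121 322 340 [ 550.6 -130.9] [ 568.6 -134.2]
129 322 339 [ 549.2 -138.4] [ 566.3 -141.5]
137 322 338 [ 547.8 -145.9] [ 564.1 -148.9]
145 322 338 [ 546.3 -153.6] [ 562.8 -156.6]
153 322 338 [ 544.9 -161.4] [ 561.4 -164.4]
square_toe [(0.61, array([452.4, -64.3, -35. ])), (0.61, array([ 498.5, -105. ,   79. ]))]
square_tip [(0.58, array([577.8, -62.6,  87.6])), (0.58, array([576.8, -67.4,  71.8]))]
square [(0.52, array([  579. ,    10.5, -1000.8]))]
square_grip [(0.54, array([ 556.2, -135.8,    3.6])), (0.54, array([523.1, -96.4, 262.1]))]
```

Run:
```python
from h import *
plan([((557.3,-141,110),1.351,.3),((557.3,-141,60),1.351,.3),((557.3,-141,24.5),1.351,.3)])
```

```text
0.089 0.014 0.35 -0.004 0.191 0.024
0.089 0.014 0.475 -0.004 0.191 0.024
0.089 0.014 0.563 -0.004 0.191 0.024
```

jog_arm --series "0.089 0.014 0.35 -0.004 0.191 0.024 0;0.089 0.014 0.35 -0.004 0.191 0.024 0;0.089 0.014 0.35 -0.004 0.191 0.024 0;0.089 0.014 0.35 -0.004 0.191 0.024 0;0.089 0.014 0.475 -0.004 0.191 0.024 0;0.089 0.014 0.52 -0.004 0.191 0.024 0;0.089 0.014 0.563 -0.004 0.191 0.024 0;0.089 0.014 0.563 -0.004 0.191 0.024 0;0.089 0.014 0.563 -0.004 0.191 0.024 0" --grip_force 80

```text
time_s: 10.75
eef_pos: [557.8, -141.3, 25.8]
ee_rot: [-0.092, 0.771, 0.618, 0.117]
force: [-0.3, 0.4, 0.8]
grip_width: 0.502
grip_force: 0.0
```

Run:
```python
from h import *
s=sense();print(s["time_s"],s["eef_pos"],cmd()[0],s["joints"].round(2) if hasattr(s["joints"],'round') else s["joints"],s["force"])
c=capture("wrist");cv2.imwrite("pics/w6.png",c["img"][:,:,::-1])
```

```text
10.75 [ 557.76996738 -141.25706377   25.84233522] [ 557.15146841 -140.8840108    24.694     ] [-0.57  0.71  1.55  0.33  1.01 -0.55] [-0.32783714  0.42020982  0.84215183]
```

View pics/w6.png

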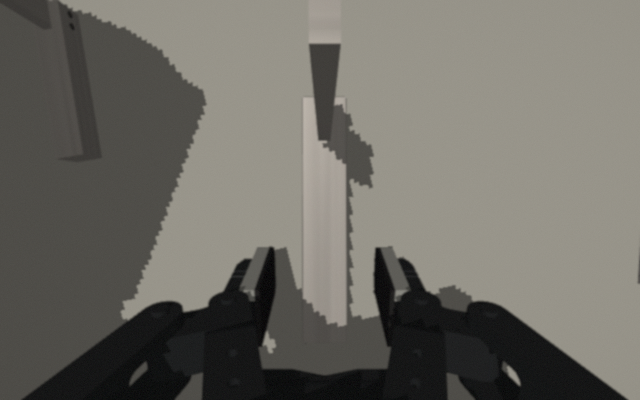

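The stock runs straight between the open fingers, centred at column 325. Its heel end is at row 98, its toe at about row 343, and the blade at (324,90). I'll measure the heel relative to the TCP, then close.

Run:
```python
from h import *
c=capture("wrist")
L=[ray(c,rc,20)[:2].round(1) for rc in ((98,302.5),(98,347),(285,303.5),(290,350),(343,328))];print(L)
for l,z in dict(square=0,square_tip=110,square_toe=0).items():
    for m in mark_of(l,c)[:2]: print(l,np.round(m["confidence"],2),np.round(m["point"]),ray(c,m["point"],z).round(1))
s=sense();print(s["eef_pos"])
```

```text
[array([565.7, -66. ]), array([583.3, -69.9]), array([ 549.7, -139.9]), array([ 567.6, -145.9]), array([ 554.3, -164.8])]
square 0.87 [108. 323.] [574.1 -66.6   0. ]
square 0.77 [15. 67.] [467.9   0.6   0. ]
square_toe 0.94 [160.  86.] [462.7 -66.4   0. ]
square_toe 0.88 [326. 323.] [ 552.  -164.6    0. ]
[ 557.36965042 -140.99364011   25.215157  ]
```

jog_arm --series "0 0 0 0 0 0 -1;0 0 0 0 0 0 -1;0 0 0 0 0 0 -1;0 0 0 0 0 0 -1;0 0 0 0 0 0 -1;0 0 0 0 0 0 -1;0 0 0 0 0 0 -1" --grip_force 80

```text
time_s: 11.88
eef_pos: [557.3, -141.0, 25.1]
ee_rot: [-0.093, 0.772, 0.618, 0.117]
force: [-0.5, 0.1, 5.3]
grip_width: 0.187
grip_force: 79.5
```

Run:
```python
from h import *
p,_=cmd()
plan([(p+[0,0,125],1.351,.3),((462,58,155),1.24,.3)])
```

```text
0.092 0 -0.299 0 -0 0
0.51 -0.34 -0.183 -0.021 -0 0.068
```

jog_arm --series "0.03 0 -0.1 0 0 0 -1;0.061 0 -0.2 0 0 0 -1;0.092 0 -0.299 0 0 0 -1;0.2 -0.07 -0.29 -0.005 0 0.02 -1;0.3 -0.16 -0.25 -0.01 0 0.04 -1;0.4 -0.25 -0.21 -0.02 0 0.06 -1;0.51 -0.34 -0.183 -0.021 0 0.068 -1;0.51 -0.34 -0.183 -0.021 0 0.068 -1;0.51 -0.34 -0.183 -0.021 0 0.068 -1;0.51 -0.34 -0.183 -0.021 0 0.068 -1;0.51 -0.34 -0.183 -0.021 0 0.068 -1"

```text
time_s: 13.25
eef_pos: [462.4, 57.1, 154.6]
ee_rot: [-0.087, 0.805, 0.574, 0.122]
force: [-0.4, -0.2, -2.6]
grip_width: 0.186
grip_force: 79.3
```

Run:
```python
from h import *
s=sense();print(s["time_s"],s["eef_pos"],cmd()[0],s["joints"],s["force"],s["grip_width"])
c=capture("wrist");cv2.imwrite("pics/w7.png",c["img"][:,:,::-1])
for l,z in dict(base_plate=0,column=12,corner=12,square_tip=0,square=0,backlight=0).items():
    for m in mark_of(l,c)[:2]: print(l,np.round(m["confidence"],2),np.round(m["point"]),ray(c,m["point"],z).round(1))
```

```text
13.25 [462.3645294   57.14446053 154.60190166] [462.09374352  57.84978038 154.84448668] [-0.28786268  0.25174128  1.88485283  0.35379342  1.01998794 -0.14418272] [-0.38246819 -0.21759307 -2.60575664] 0.1857078951031165
base_plate 0.96 [ 62. 325.] [511.2 196.    0. ]
column 0.52 [106. 327.] [499.7 158.1  12. ]
column 0.21 [ 82. 169.] [388.5 216.3  12. ]
square 0.62 [107. 326.] [499.9 160.6   0. ]
square 0.33 [ 59. 325.] [511.5 198.6   0. ]
backlight 0.75 [ 85. 171.] [385.5 219.6   0. ]
```

View pics/w7.png

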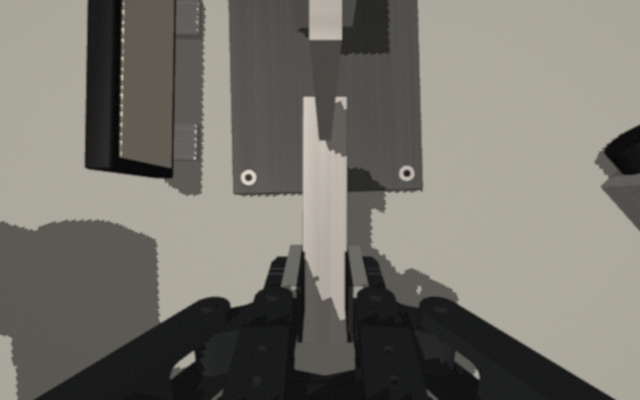

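The wrist view shows the square held upright in line with the tool. The plate's edges run (229,0)–(235,193) on the left and (417,0)–(422,190) on the right, with the front edge at about row 191. I'll compute the plate frame from these and check the column's x-offset in the top and side views.

Run:
```python
from h import *
c=capture("wrist");s=capture("side");t=capture("top")
g=lambda r,co:ray(c,(r,co),12)[:2]
l0,l1,r0,r1=g(0,229),g(193,235),g(0,417),g(190,422)
f=lambda a,b:np.arctan2(*(a-b)[[1,0]])
print("ang L,R",f(l0,l1),f(r0,r1),"front",f(r1,l1)+np.pi/2,"w",np.linalg.norm(r1-l1),l1,r1)
a=np.mean([f(l0,l1),f(r0,r1),f(r1,l1)+np.pi/2]);y=np.array([np.cos(a),np.sin(a)]);x=np.array([y[1],-y[0]])
fm=(l1+r1)/2;corner=fm+130*y;print("a",a,"corner",corner,"centre",fm+110*y)
# network region corners of the plate/column in other cameras
np.savez("pf.npz",x=x,y=y,corner=corner,a=a)
def P(cam,u,v,z): return proj(cam,[*(corner+u*x+v*y),z]).round()
for n,cam in (("side",s),("top",t)):
    im=cam["img"].copy()
    for (u,v) in ((-75,-130),(75,-130),(75,90),(-75,90)):
        cv2.circle(im,tuple(int(k) for k in P(cam,u,v,12)),1,(255,0,0),-1)
    for (u,v) in ((-22.5,0),(22.5,0),(22.5,45),(-22.5,45)):
        for z,col in ((12,(0,255,0)),(162,(255,255,0))): cv2.circle(im,tuple(int(k) for k in P(cam,u,v,z)),1,col,-1)
    m=P(cam,0,0,60).astype(int); cv2.imwrite(f"pics/o_{n}.png",cv2.resize(im[m[1]-70:m[1]+70,m[0]-70:m[0]+70,::-1],(560,560),interpolation=cv2.INTER_CUBIC))
a_=cv2.imread("pics/o_side.png");b_=cv2.imread("pics/o_top.png");cv2.imwrite("pics/o.png",cv2.resize(np.hstack([a_,b_]),(800,400)))
```

```text
ang L,R 1.2726770934864418 1.2638888219211915 front 1.2557140863809135 w 146.82931078678544 [408.78220613 117.86532982] [548.38324155  72.36370988]
a 1.2640933339295157 corner [517.8319512  219.04796228] centre [511.79360853 199.98127883]
```

View pics/o.png

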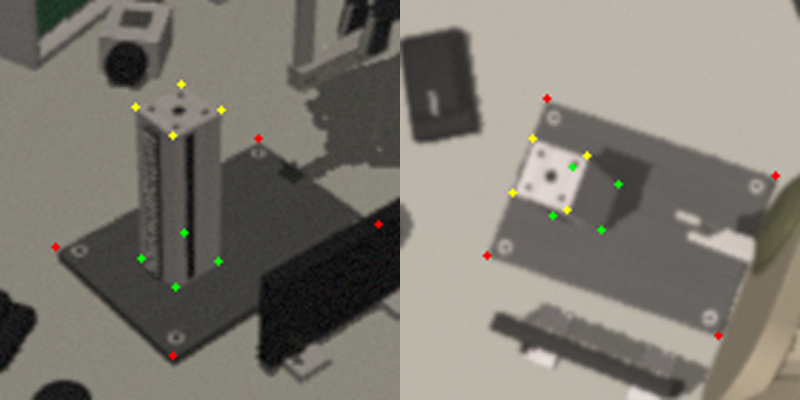

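The overlay fits: the projected plate corners and the column's top and foot all fall on the pictured ones. The column is therefore centred in x and the corner is at about (518,219,12). I'll refine the yaw with edge fits and plan the approach.

Run:
```python
from h import *
c=capture("wrist");g=cv2.cvtColor(c["img"],cv2.COLOR_RGB2GRAY).astype(float)
def edge(line,lo,hi,ax):
    prof=cv2.GaussianBlur(line.reshape(1,-1),(0,0),1.2)[0]; d=np.abs(np.gradient(prof))[lo:hi];k=d.argmax()
    k=min(max(k,1),len(d)-2); a,b,e=d[k-1:k+2]; return lo+k+.5*(a-e)/(a-2*b+e+1e-9)
def fit(pts):
    P=np.array([ray(c,p,12)[:2] for p in pts])
    for _ in range(3):
        v=cv2.fitLine(P.astype(np.float32),cv2.DIST_HUBER,0,.01,.01).ravel(); r=np.abs((P-v[2:])@[-v[1],v[0]]); P=P[r<max(.6,2*np.median(r))]
    return v,len(P)
L=fit([(r,edge(g[r],222,244,0)) for r in range(5,185,3)])
R=fit([(r,edge(g[r],408,430,0)) for r in range(5,160,3)])
Fr=fit([(edge(g[:,k],183,200,0),k) for k in list(range(240,295,3))+list(range(388,418,3))])
A=lambda v:np.arctan2(v[1],v[0])%np.pi
print(A(L[0]),A(R[0]),(A(Fr[0])+np.pi/2)%np.pi,L[1],R[1],Fr[1])
# stock edges, underside of grip rel tool: use top z = TCPz-5
z=sense()["eef_pos"][2]-5
def fz(pts):
    P=np.array([ray(c,p,z)[:2] for p in pts],np.float32);v=cv2.fitLine(P,cv2.DIST_HUBER,0,.01,.01).ravel();return A(v),v[2:]
print("stock",fz([(r,edge(g[r],296,310,0)) for r in range(102,235,3)]),fz([(r,edge(g[r],340,354,0)) for r in range(160,235,3)]))
heel=ray(c,(97.5,325),z);p=sense()["eef_pos"];print("heel rel",heel-p,np.linalg.norm((heel-p)[:2]))
```

```text
1.2647378 1.265741 1.2660244 56 52 21
stock (np.float32(1.2485231), array([468.1408 , 101.35887], dtype=float32)) (np.float32(1.235839), array([482.4234 ,  89.13176], dtype=float32))
heel rel [24.89875147 70.86965585 -5.        ] 75.11628282142864
```

Run:
```python
from h import *
a=1.2655;y=np.array([np.cos(a),np.sin(a),0]);C=np.array([517.6,219.1,0]);b=C-100*y
plan([(b+[0,0,155],a,.3),(b+[0,0,90],a,.3),(b+[0,0,48],a,.3)],4)
```

```text
0.1687 0.0066 0.0518 0.0052 -0.0001 -0.0158
0.1206 0.0065 0.207 0.0052 -0.0001 -0.0158
0.0896 0.0064 0.3073 0.0052 -0.0001 -0.0158
```

jog_arm --series "0.1687 0.0066 0.0518 0.0052 -0.0001 -0.0158 -1;0.1687 0.0066 0.0518 0.0052 -0.0001 -0.0158 -1;0.1687 0.0066 0.0518 0.0052 -0.0001 -0.0158 -1;0.1206 0.0065 0.207 0.0052 -0.0001 -0.0158 -1;0.1206 0.0065 0.207 0.0052 -0.0001 -0.0158 -1;0.0896 0.0064 0.3073 0.0052 -0.0001 -0.0158 -1;0.0896 0.0064 0.3073 0.0052 -0.0001 -0.0158 -1;0.0896 0.0064 0.3073 0.0052 -0.0001 -0.0158 -1;0.0896 0.0064 0.3073 0.0052 -0.0001 -0.0158 -1"

```text
time_s: 14.92
eef_pos: [488.5, 123.6, 49.9]
ee_rot: [-0.087, 0.797, 0.585, 0.122]
force: [0.6, -0.4, -3.1]
grip_width: 0.186
grip_force: 79.6
```

Run:
```python
from h import *
s=sense();print(s["time_s"],s["eef_pos"],cmd()[0],s["force"],s["wrist_torque"],s["grip_width"])
c=capture("wrist");w=c["img"][:,:,::-1]
t=capture("side");x,y=map(int,proj(t,(510,190,50)))
cv2.imwrite("pics/w8.png",np.hstack([cv2.resize(w[0:200,220:420],(400,400)),cv2.resize(t["img"][y-50:y+50,x-50:x+50,::-1],(400,400),interpolation=cv2.INTER_CUBIC)]))
a=1.2655;Y=np.array([np.cos(a),np.sin(a),0]);p=cmd()[0]
plan([(p+[0,0,-10],a,.3),(p+[0,0,-13],a,.3)],4)
```

```text
14.925 [488.50900125 123.5636364   49.89666201] [487.53260583 123.73626207  48.01648747] [ 0.57813984 -0.37122553 -3.11067604] [-0.36639679  0.09158489 -0.00896723] 0.18592776911656622
-0.0074 -0 0.0239 0 0 -0
-0.0096 -0 0.031 0 0 -0
```

View pics/w8.png

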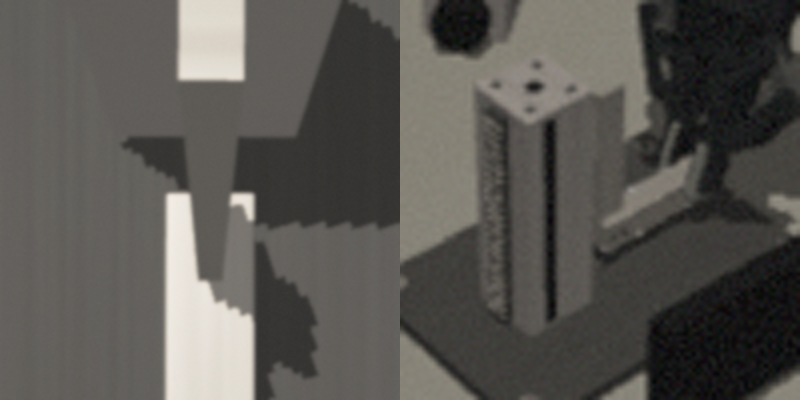

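The wrist crop shows the column's foot line at crop row 137, level and centred at about column 208. The stock is centred at 210, so yaw and lateral position agree. The side crop shows the square just short of the column. Lowering now.

jog_arm --series "-0.0037 0 0.0119 0 0 0 -1;-0.0074 0 0.0239 0 0 0 -1;-0.0096 0 0.031 0 0 0 -1;-0.0096 0 0.031 0 0 0 -1;-0.0096 0 0.031 0 0 0 -1"

```text
time_s: 15.65
eef_pos: [487.5, 123.8, 37.0]
ee_rot: [-0.089, 0.797, 0.585, 0.121]
force: [-15.4, -7.7, 31.8]
grip_width: 0.184
grip_force: 84.6
```

Run:
```python
from h import *
s=sense();print(s["time_s"],s["eef_pos"],cmd()[0],s["force"],s["wrist_torque"])
```

```text
15.65 [487.54840555 123.75537865  37.04388562] [487.53180614 123.73181263  35.03551757] [-15.37613164  -7.66454966  31.79858776] [0.13110712 2.01073161 0.54300427]
```

Run:
```python
from h import *
a=1.2655;Y=np.array([np.cos(a),np.sin(a),0]);p=cmd()[0]
plan([(p+[0,0,1.6],a,.3),(p+[0,0,1.6]+10*Y,a,.3)],4)
```

```text
0.0012 0 -0.0038 0 0 -0
0.0251 -0 0.0036 0 0 -0
```

jog_arm --series "0.0012 0 -0.0038 0 0 0 -1;0.0012 0 -0.0038 0 0 0 -1;0.006 0 -0.0023 0 0 0 -1;0.0107 0 -0.0009 0 0 0 -1;0.0155 0 0.0006 0 0 0 -1;0.0203 0 0.0021 0 0 0 -1;0.0251 0 0.0036 0 0 0 -1;0.0251 0 0.0036 0 0 0 -1;0.0251 0 0.0036 0 0 0 -1"

```text
time_s: 16.77
eef_pos: [491.5, 132.9, 37.1]
ee_rot: [-0.087, 0.797, 0.585, 0.121]
force: [-1.1, -4.3, 7.1]
grip_width: 0.187
grip_force: 81.0
```

```bash
cat > st.py <<'E'
from h import *
s=sense();a=1.2655;Y=np.array([np.cos(a),np.sin(a),0]);X=np.array([Y[1],-Y[0],0]);f=np.array(s["force"]);p=np.array(s["eef_pos"])
print("t",s["time_s"],"F x,y,z",np.round([f@X,f@Y,f[2]],1),"M",np.round([np.dot(s["wrist_torque"],X),np.dot(s["wrist_torque"],Y),s["wrist_torque"][2]],2),"err x,y,z",np.round([(p-cmd()[0])@X,(p-cmd()[0])@Y,(p-cmd()[0])[2]],2),p.round(1),"grip",s["grip_width"])
E
python3 st.py
```

```text
t 16.775 F x,y,z [ 0.2 -4.4  7.1] M [-0.51  0.03 -0.03] err x,y,z [ 1.04 -0.09  0.52] [491.5 132.9  37.1] grip 0.18668596510116334
```

Run:
```python
from h import *
a=1.2655;Y=np.array([np.cos(a),np.sin(a),0]);p=cmd()[0]
plan([(p+[0,0,.1]+12*Y,a,.3)],4)
```

```text
0.0287 -0 0.0086 0 0 -0
```

jog_arm --series "0.0072 0 0.0022 0 0 0 -1;0.0144 0 0.0043 0 0 0 -1;0.0215 0 0.0065 0 0 0 -1;0.025 0 0.0075 0 0 0 -1;0.0287 0 0.0086 0 0 0 -1;0.0287 0 0.0086 0 0 0 -1;0.0287 0 0.0086 0 0 0 -1"

```text
time_s: 17.65
eef_pos: [495.0, 144.4, 37.2]
ee_rot: [-0.088, 0.797, 0.585, 0.121]
force: [-1.3, -4.0, 5.5]
grip_width: 0.186
grip_force: 81.0
```

```bash
python3 st.py
python3 - <<'E'
from h import *
a=1.2655;Y=np.array([np.cos(a),np.sin(a),0]);p=cmd()[0]
plan([(p+1*Y,a,.3),(p+2*Y,a,.3),(p+3*Y,a,.3)],4)
E
```

```text
t 17.65 F x,y,z [-0.  -4.2  5.5] M [-0.43 -0.05 -0.02] err x,y,z [ 0.93 -0.09  0.42] [495.  144.4  37.2] grip 0.18606574911611354
0.0024 -0 0.0007 0 0 -0
0.0048 -0 0.0015 0 0 -0
0.0072 -0 0.0022 0 0 -0
```

jog_arm --series "0.0024 0 0.0007 0 0 0 -1;0.0048 0 0.0015 0 0 0 -1;0.0072 0 0.0022 0 0 0 -1;0.0072 0 0.0022 0 0 0 -1"

```text
time_s: 18.15
eef_pos: [495.5, 146.0, 37.1]
ee_rot: [-0.087, 0.797, 0.585, 0.12]
force: [-7.6, -16.9, 13.0]
grip_width: 0.181
grip_force: 82.3
```

```bash
python3 st.py
python3 - <<'E'
from h import *
a=1.2655;Y=np.array([np.cos(a),np.sin(a),0]);p=cmd()[0]
plan([(p+1.*Y,a,.3)],4)
E
```

```text
t 18.15 F x,y,z [ -2.2 -18.4  13. ] M [-2.46  0.3   0.14] err x,y,z [ 0.92 -1.41  0.4 ] [495.5 146.   37.1] grip 0.18072319853475807
0.0024 -0 0.0007 0 0 -0
```

Run:
```python
from h import *
# undo the unexecuted plan (1 mm), then plan the real step
a=1.2655;Y=np.array([np.cos(a),np.sin(a),0]);p,R=cmd();p=p-R@np.array([.0024,0,.0007])*400
json.dump(dict(p=p.tolist(),R=R.tolist()),open(F,"w"))
plan([(p+[0,0,.4]+.8*Y,a,.3)],4)
```

```text
0.0022 0 -0.0004 0 0 -0
```

jog_arm --series "0.0011 0 -0.0002 0 0 0 -1;0.0022 0 -0.0004 0 0 0 -1;0.0022 0 -0.0004 0 0 0 -1;0.0022 0 -0.0004 0 0 0 -1"

```text
time_s: 18.65
eef_pos: [495.5, 146.0, 37.1]
ee_rot: [-0.087, 0.797, 0.585, 0.12]
force: [-8.5, -22.9, 11.1]
grip_width: 0.183
grip_force: 82.1
```

```bash
python3 st.py
python3 - <<'E'
from h import *
c=capture("wrist");w=c["img"][:,:,::-1]
t=capture("side");x,y=map(int,proj(t,(510,200,60)))
cv2.imwrite("pics/w9.png",np.hstack([cv2.resize(w[0:200,220:420],(400,500)),cv2.resize(t["img"][y-50:y+50,x-30:x+50,::-1],(400,500),interpolation=cv2.INTER_CUBIC)]))
E
```

```text
t 18.65 F x,y,z [ -1.2 -24.4  11.1] M [-3.41  0.21  0.03] err x,y,z [ 0.92 -2.15 -0.01] [495.5 146.   37.1] grip 0.18301595778784066
```

View pics/w9.png

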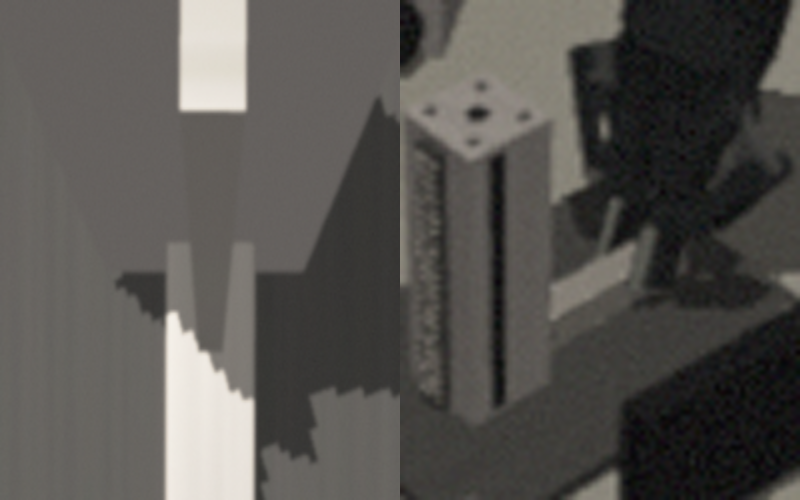

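The wrist crop shows the stock centred on the column face, with its heel edge overlapping the foot line (crop rows 243 and 272). The side crop shows it tucked against the face. I'll check pitch and yaw numerically.

Run:
```python
from h import *
g=np.array([-.093,.772,.618,.117]);Rg=Ro.from_quat(np.r_[g[1:],g[0]]).as_matrix()
qs=[sense()["ee_rot"]]
c=capture("wrist");s=sense();qs.append(s["ee_rot"])
q=np.mean(qs,0);Rn=Ro.from_quat(np.r_[q[1:],q[0]]).as_matrix()
for n,R in (("grip",Rg),("now",Rn),("cmd",cmd()[1])):
    print(n,"pitch",np.arcsin(R[2,0]),"roll(y up)",np.arcsin(R[2,1]),"psi",np.arctan2(R[1,0],R[0,0]))
# consistency in image: foot line row 272/2.5 at z12; heel top edge 243/2.5 at z32; blade top inner edge 110/2.5 at z122, 18 mm from the face
a=1.2655;Y=np.array([np.cos(a),np.sin(a),0])
for n,rc,z in (("foot",(109,354),12),("heeltop",(97.2,325),32),("bladetop-inner",(44,325),122)):
    print(n,ray(c,rc,z)@Y)
g=cv2.cvtColor(c["img"],cv2.COLOR_RGB2GRAY).astype(int)
print(g[88:118,350],g[85:110,306],g[36:52,326])
```

```text
grip pitch 0.30000323928598377 roll(y up) 0.0010197493184487475 psi 1.3502749237071914
now pitch 0.2966863220926683 roll(y up) 0.001793393754754073 psi 1.2663618382470205
cmd pitch 0.29996591207913637 roll(y up) 4.427758612012683e-05 psi 1.2654959543897701
foot 363.6804856885749
heeltop 363.4042811838217
bladetop-inner 345.96414686180594
[97 99 98 97 99 97 98 99 98 98 98 95 98 98 97 97 98 98 98 95 85 69 56 56
 54 55 54 55 54 55] [ 98  98  98  99  99  98  98  97  97  98  98 105 118 123 125 124 125 124
 124 123 125 126 125 124 126] [229 228 230 231 231 232 233 220 160 104  92  93  93  96  94  93]
```

jog_arm --series "0.0002 0 -0.0002 0 0.001 0 -1;0.0004 0 -0.0004 0 0.002 0 -1;0.0004 0 -0.0004 0 0.002 0 -1;0.0004 0 -0.0004 0 0.002 0 -1"

```text
time_s: 19.3
eef_pos: [495.5, 146.0, 37.1]
ee_rot: [-0.088, 0.797, 0.585, 0.121]
force: [-8.3, -23.0, 8.3]
grip_width: 0.188
grip_force: 82.0
```

```bash
python3 st.py
python3 - <<'E'
from h import *
a=1.2655;Y=np.array([np.cos(a),np.sin(a),0])
qs=[]
for k in range(4):
    c=capture("wrist");qs.append(sense()["ee_rot"])
q=np.mean(qs,0);R=Ro.from_quat(np.r_[q[1:],q[0]]).as_matrix()
print("pitch",np.arcsin(R[2,0]),"roll",np.arcsin(R[2,1]),"psi",np.arctan2(R[1,0],R[0,0]))
g=cv2.cvtColor(c["img"],cv2.COLOR_RGB2GRAY).astype(int)
print(g[100:118,350],g[92:102,306],g[40:50,326])
for l,z in (("square_tip",122),("square",12),("corner",12),("square_toe",12)):
    for m in mark_of(l,c)[:1]: print(l,m["confidence"],ray(c,m["point"],z).round(1),ray(c,m["point"],z)@Y)
t=capture("top");print([(m["confidence"],ray(t,m["point"],59)) for m in mark_of("dimmer_top",t)[:2]])
E
```

```text
t 19.3 F x,y,z [ -1.  -24.5   8.3] M [-3.63  0.1   0.04] err x,y,z [ 0.92 -2.17 -0.01] [495.5 146.   37.1] grip 0.18813914884958557
pitch 0.2994781735448934 roll 0.0017425505773437538 psi 1.2663769972982917
[98 98 98 98 99 98 99 98 89 71 56 53 55 55 56 54 53 54] [ 99 100  98 101 105 116 122 126 123 125] [232 228 200 143 102  94  94  95  94  95]
square 0.55 [519.3 218.2  12. ] 364.1775865196122
square_toe 0.58 [487.4 122.6  12. ] 263.4584820981444
[(0.63, array([ 495.63875214, -394.49335055,   59.        ]))]
```

```bash
python3 st.py; python3 -c "
from rig import finish_job
print(finish_job())"
```

```text
t 19.8 F x,y,z [ -1.1 -24.5   8. ] M [-3.67  0.1  -0.01] err x,y,z [ 0.93 -2.16  0.  ] [495.5 146.   37.2] grip 0.18048850697824967
the job is handed in; nothing more can be done
None
```

I set the dimmer on the long mark, within about 0.3 mm in the wrist camera. The larger square is held pressed into the corner, with about 24 N towards the column and 11 N down, and I handed the job in at 19.8 s; the hand-in returned no verdict.

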